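# Lift the lacquered disc onto the drying rack

### The arm

A 6-joint arm with a two-finger parallel gripper is mounted at the origin on the work surface. World frame = base frame: x ahead of the robot, y to its left, z up, the work surface at z = 0. Lengths are in m, angles in rad, forces in N, time in s.
With the tool pointing down it reaches from about 0.35 to 0.85 m from the base axis. Payload 8.1 kg.
Tool frame: the origin (TCP) lies midway between the tips of the shut fingers; the grasp point (between the pads) lies 19 mm behind it (arm.pinch_z is the z of the grasp point in the tool frame, in m); z points along the fingers, y is the line along which they close (so a half turn about z gives the same grasp; the last joint's range is limited). The gripper opens to 85 mm and grips with 20 to 120 N. Pads are 22 mm wide; open, the fingers measure 114 mm over their backs; the gripper's body (76 mm by 85 mm) begins 54 mm behind the grasp point. The pads swing forward as they close: fully open they stand 13 mm farther back than shut.
Start: joints at [1.174, 0.13, 1.488, -0, 1.523, -0.085], TCP at [0.184, 0.571, 0.231] pointing down, gripper open.
Joint ranges: [-2.96, 2.96], [-0.89, 2.26], [0.02, 2.5], [-1.34, 4.48], [0, 2.73], [-2.66, 2.66]. Speed limits (rad/s): [2.39, 2.39, 2.79, 3.14, 3.14, 3.14].

### API

Orientations are given as a unit quaternion [x, y, z, w].
In Python, from bench import arm, camera, calibration, close_job, find_in gives the robot as it stands.
- The arm moves only by the tool drive_tool, never from a script. Its argument "deltas" is a list of rows, each a list of 5 numbers: the closure, from 0 (fully open) to 1 (shut), then the shift along the tool's x, y, z as a fraction of full scale, then the turn about the tool's z as a fraction of full scale. In form: [[claw, x, y, z, twist], ...]. A call has 1 to 5 rows; each row shifts and turns the commanded pose from where the row before left it, along the tool's axes as they then stand; what a row does not reach is not made up. Full scale, the value 1, is 200 mm for a shift and 90 degrees for a turn. A row lasts 1/8 s, in which the tool goes at most 62.5 mm and 10.7 degrees, less where a joint would pass 70% of its speed; a pose out of reach is approached as far as the arm can. A call with a number of a shift or a turn outside -1 to 1 is refused whole. A call with a gripper value outside its range is refused whole. The fingers move at their own pace and stop on an object; "grip_force" is the grip in N (left out, the last holds). Time passes only in rows, so rows that do not move let the fingers close. It gives the time, the measured TCP pose, the force, the opening and the grip force at its end, in the units of the state.
- arm.state(): the state, without advancing time (a new reading comes with each control period).
- camera(name): name is "scene" or "top"; returns (picture, depth): 400x640x3 uint8, blue, green, red; 400x640 float32, m along the optical axis (not along the pixel's ray), 0 where there is no reading.
- calibration(name): a dict with "K" (3x3 intrinsics, pixels), "R" (3x3) and "t" (3): a world point X has camera coordinates R X + t. Camera axes: x right, y down, z forward; pixel columns grow to the right and rows downward; lengths in m; the calibration is good to about 2 mm. A picture is of the moment at which its call begins. calibration takes no time and is no camera call.
- close_job(): hands the job in; it is judged then, once.
Trained networks look in the newest picture that a camera, given by its name, has taken for a name from the list of things; names that differ only in an ending like _2 or _b are one class to them, and where a whole thing is asked for, a point or a joint stands for the part that bears it (a point fixed in the world has none). Each returns a list of dicts, best first, with "conf" (0 to 1); they miss things now and then, are a little off and sometimes report something else, mostly with a low value. They report only what shows in the picture. A call takes as long as a camera call.
- find_in(name, camera): "location" ([x, y, z] in m, in world coordinates, good to about 4 mm: the middle of the surface that is visible of it).
The state is a dict: "t": time; "joint_pos": joint angles; "qd": joint speeds; "tau": joint torques, N m; "tool_pos": TCP position; "ee_rot": TCP orientation; "ft_force": force on the tool from outside, world axes, zero at the start; "wrist_torque": the same for the moment, N m; "opening": opening from 0.0 (shut) to 1.0 (fully open); "grip_force": force on a finger pad.
Only numpy, scipy, OpenCV 4.12 (cv2) and the standard library are available. Lean on these libraries where they do the work, as an engineer would, in place of code of your own. Each camera call takes 0.05 s, during which the arm holds its last target. There are 200 camera calls.

### The job

Move the freshly lacquered wooden disc from the finishing board to the drying rack without touching it with the fingers: first clear the sanding block off the rack onto the black mat, then slide the spatula under the disc, lift it, carry it level and gently, and leave it lying flat and centred across both rails of the rack. Finally lay the spatula flat back on the mat, with the sanding block lying flat on it too, and leave everything else on the bench where it stands.

Things in the scene. Friction and masses are not known exactly. Their poses are not given: they have to be found in the camera images.
- disc: freshly lacquered round brown wooden disc, 128 mm dia x 14 mm thick, 80 to 150 g, flat on the finishing board. Origin: centre of its underside, z up. Underside: flat foot 110 dia, from which a bevel rises 6 to the rim.
- spatula: steel spatula, red handle, 200 g, lying blade-flat. Blade 108 (x) x 56 (y) x 2.5 mm; the front 25 taper to an edge under 1. Origin: centre of the blade's underside; x points away from the handle (tip at x +54), z up. From the blade's rear (x -54) a neck rises steeply to a level handle 22 wide, 22 high, x -72 to -164, centre line 45 above the blade's underside, overhanging.
- spatula_grip (a point): point in the spatula's handle, on its centre line, 96 mm behind the blade's centre and 45 mm above the blade's underside: a good place to pinch it from above, fingers closing along the spatula's y
- board: fixed plywood finishing board 200 x 200 mm, top 12 mm above the bench. Dark lip 15 wide, 16 high above the top, along the far (+x) edge and both y sides; no lip at -x. Origin: centre of underside, at bench level; inner face of far lip at x +85, of side lips at y +-85. The disc can be pushed against the far lip.
- rack: fixed drying rack: two parallel green rails with cork tops on a dark base plate 150 x 130 x 10 mm. Rails 130 long (x), 30 wide, tops 60 above the bench; the gap between them is 70 wide (y -35 to +35), open at both ends and down to the base plate, so the spatula's blade can sink between them. Origin: centre, bench level.
- rack_seat (a point): point midway between the rails, at mid-length, level with the rails' tops (60 mm above the bench); axes as the rack's
- mat: fixed black rubber mat, 260 (x) x 200 (y) x 3 mm. Origin: centre of its underside at bench level. The spatula lies along its x on one half of it; the other half is free.
- block: blue sanding block with cork sole, 130 (x) x 45 (y) x 40 (z) mm, 150 g, at first lying across both rails of the rack. Origin: centre of its underside.
- jar: bystander, to be left alone: amber glass jar with steel lid, 72 dia x 110 high (mm). Origin: centre of its underside.
- bowl: bystander, to be left alone: pale wooden bowl, 120 dia x 55 high (mm). Origin: centre of its underside.
- cup: bystander, to be left alone: pale wooden cup, 60 dia x 60 high (mm). Origin: centre of its underside.
- finial: bystander, to be left alone: turned pale wooden finial standing upright, 56 dia x 88 high (mm). Origin: centre of its underside.
- glue: bystander, to be left alone: yellow glue bottle with red cap, 64 dia x 170 high (mm). Origin: centre of its underside.
- blank: bystander, to be left alone: wooden turning blank, 150 x 60 x 60 lying flat, long along its x (mm). Origin: centre of its underside.

How it is judged:
By the outcome, as a careful person would: the job done as asked, in the order asked, and still so for the second after the job is handed in, with the robot touching nothing.
It also fails if it takes over 72 s, if anything falls off the work surface, if the arm or the gripper's body presses on something with over 40 N, if the wrist force passes 120 N, or if a joint passes its speed limit or range.

## Working session

There is one attempt and no reset: what is moved stays moved. The work goes in short steps, Python scripts to look and compute and a tool call to move; the robot and the scene stay as the last step left them, time stands still between calls to the robot, and variables do not carry over. Pictures are saved under pics/ and viewed, at most 10 in all, crops included, and the job is handed in when it is done.

Besides the shell and the picture viewer there is one more tool, called after "Emit:" as a command line: name --pt "numbers of a row" for each row, then --argument value for the rest. drive_tool: Moves the arm, as the interface text tells. Its arguments: {"type":"object","properties":{"deltas":{"type":"array"},"grip_force":{"type":"number"}},"required":["deltas"]}

```bash
mkdir -p pics
cat > h.py <<'E'
import numpy as np, cv2
from bench import arm, camera, calibration, close_job, find_in
def cloud(n):
    im,d=camera(n);c=calibration(n);K=np.array(c["K"]);R=np.array(c["R"]);t=np.array(c["t"])
    v,u=np.mgrid[:400,:640]
    P=np.stack([(u-K[0,2])/K[0,0]*d,(v-K[1,2])/K[1,1]*d,d],-1)
    W=(P-t)@R; W[d==0]=np.nan
    return im,W
E
python3 - <<'E'
from h import *
s=arm.state();print(s["t"],s["tool_pos"],s["ee_rot"],arm.pinch_z)
ims=[]
for n in("top","scene"):
    im,W=cloud(n);cv2.imwrite(f"pics/{n}0.png",im);np.save(f"{n}0.npy",W)
    print(n,calibration(n))
    for o in("disc","spatula","spatula_grip","board","rack","mat","block","jar","bowl","cup","finial","glue","blank"):
        print(o,[(np.round(r["location"],3).tolist(),round(r["conf"],2)) for r in find_in(o,n)[:2]])
print(arm.state()["t"])
E
```

```text
0.0 [0.18383335 0.57054832 0.23022996] [ 1.55283507e-01  9.87869497e-01 -9.16790062e-04 -2.21084807e-04] -0.0187
top {'K': array([[408.4908834 ,   0.        , 320.15422889],
       [  0.        , 408.4908834 , 201.9940805 ],
       [  0.        ,   0.        ,   1.        ]]), 'R': array([[-0.0036592 , -0.99991685,  0.01236532],
       [-0.98930965,  0.00181714, -0.14581877],
       [ 0.14578418, -0.01276671, -0.98923404]]), 't': array([-0.00570099,  0.55125737,  1.27703434])}
disc [([0.493, 0.298, 0.027], 0.75), ([0.39, -0.144, 0.052], 0.42)]
spatula [([0.681, 0.051, 0.006], 0.78), ([0.493, 0.297, 0.027], 0.71)]
spatula_grip [([0.686, 0.053, 0.004], 0.9)]
board [([0.541, 0.325, 0.017], 0.97), ([0.78, -0.263, 0.03], 0.68)]
rack [([0.487, -0.313, 0.012], 0.9), ([0.54, 0.328, 0.011], 0.31)]
mat [([0.649, -0.016, 0.004], 0.72)]
block [([0.536, -0.308, 0.101], 0.97)]
jar [([0.749, 0.228, 0.112], 0.85), ([0.486, -0.314, 0.01], 0.47)]
bowl [([0.78, -0.26, 0.025], 0.85)]
cup [([0.391, 0.154, 0.018], 0.82)]
finial [([0.391, -0.146, 0.052], 0.71), ([0.534, -0.57, 0.064], 0.58)]
glue [([0.53, 
[... 324 characters left out ...]
],
       [-0.468176  ,  0.39263717, -0.79161057]]), 't': array([-0.37813432, -0.29920497,  1.45739039])}
disc [([0.496, 0.301, 0.028], 0.66)]
spatula [([0.682, 0.054, 0.009], 0.91)]
spatula_grip [([0.682, 0.057, 0.008], 0.65)]
board [([0.552, 0.309, 0.015], 0.95), ([0.549, -0.311, 0.102], 0.72)]
rack [([0.56, -0.311, 0.009], 0.88)]
mat [([0.661, -0.023, 0.004], 0.78)]
block [([0.549, 0.312, 0.014], 0.73), ([0.552, -0.315, 0.102], 0.72)]
jar [([0.772, 0.211, 0.084], 0.87)]
bowl [([0.754, -0.245, 0.026], 0.95)]
cup [([0.396, 0.15, 0.038], 0.84), ([0.495, 0.302, 0.03], 0.44)]
finial [([0.403, -0.157, 0.037], 0.84)]
glue [([0.547, 0.533, 0.088], 0.68)]
blank [([0.558, -0.576, 0.061], 0.75)]
1.4
```

View pics/top0.png

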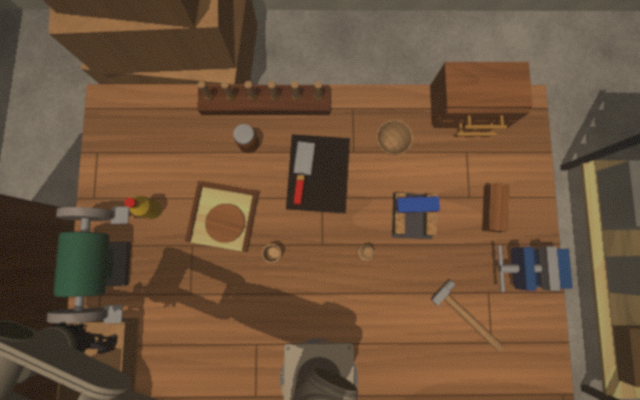

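View pics/scene0.png

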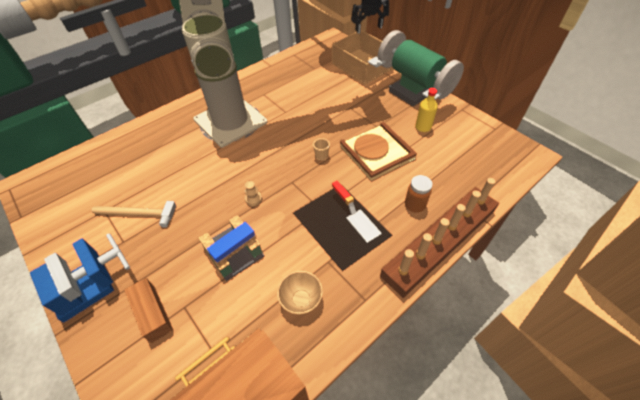

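Top view: disc at px (228,222) on the board (190–257, 185–250), which is open toward the robot. The spatula (300,172) lies on the mat's left half with its handle toward the robot, and the block (417,204) lies across the rack rails. The scene view agrees. Next I'll fit precise poses.

```bash
cat > fit.py <<'E'
from h import *
def rect(P):
    (c,(w,h),a)=cv2.minAreaRect((P[:,:2]*1000).astype(np.float32))
    if w<h: w,h,a=h,w,a+90
    return np.round(c,1),round(w,1),round(h,1),round((a+90)%180-90,1)
def seg(n,im,W,tag,x,y,z,hsvlo,hsvhi):
    H=cv2.cvtColor(im,cv2.COLOR_BGR2HSV)
    m=(cv2.inRange(H,hsvlo,hsvhi)>0)
    for k,r in enumerate((x,y,z)): m&=(W[...,k]>r[0])&(W[...,k]<r[1])
    _,lab,st,_=cv2.connectedComponentsWithStats(m.astype(np.uint8))
    if len(st)<2: print(n,tag,"none");return None
    m=lab==1+st[1:,4].argmax()
    P=W[m]; print(n,tag,rect(P),"z",np.round(np.median(P[:,2])*1000,1),np.round(np.ptp(P[:,2])*1000,1),len(P)); return P
if __name__=="__main__":
    for n in("top","scene"):
        im=cv2.imread(f"pics/{n}0.png");W=np.load(f"{n}0.npy")
        A=(0,0,0);B=(180,255,255)
        seg(n,im,W,"block",(.4,.7),(-.45,-.2),(.09,.12),(100,120,40),(130,255,255))
        P=seg(n,im,W,"rails",(.4,.7),(-.45,-.2),(.05,.07),A,B)
        m=(W[...,2]>.05)&(W[...,2]<.07)&(W[...,0]>.4)&(W[...,0]<.7)&(W[...,1]>-.45)&(W[...,1]<-.2);print(n,"rails all",rect(W[m]),np.median(W[m][:,2]))
        seg(n,im,W,"base",(.4,.7),(-.45,-.2),(.006,.014),A,(180,255,110))
        seg(n,im,W,"mat",(.4,.85),(-.15,.15),(-.01,.02),A,(180,255,70))
        seg(n,im,W,"blade",(.5,.85),(-.15,.15),(-.01,.03),(0,0,100),(180,70,255))
        seg(n,im,W,"handle",(.5,.85),(-.15,.15),(.03,.08),(0,120,60),(180,255,255))
        P=seg(n,im,W,"boardtop",(.38,.7),(.15,.48),(.005,.04),(18,30,80),(40,150,255))
        P=seg(n,im,W,"disc",(.38,.7),(.15,.48),(.019,.04),(3,80,40),(17,255,255))
        m=(W[...,2]>.006)&(W[...,0]>.38)&(W[...,0]<.7)&(W[...,1]>.18)&(W[...,1]<.47);print(n,"board all",rect(W[m]))
        for nm,px in(("disc",(.494,.299)),("bd",(.60,.33))):
            q=W[np.hypot(W[...,0]-px[0],W[...,1]-px[1])<.01];print(nm,np.round(np.median(q,0),4))
    im=cv2.imread("pics/top0.png");v=cv2.resize(im[125:265,170:450],None,fx=2.8,fy=2.8,interpolation=cv2.INTER_CUBIC);cv2.imwrite("pics/crop1.png",v)
E
python3 fit.py
```

```text
top block (array([ 536.3, -308.1]), 124.4, 42.1, -87.8) z 99.5 18.3 518
top rails (array([ 481.9, -359.2]), 73.1, 30.6, -3.5) z 59.0 19.1 238
top rails all (array([ 513. , -310.6]), 130.6, 130.3, 87.3) 0.05930271505922895
top base (array([ 480.9, -308.3]), 128.2, 85.5, 87.3) z 9.5 8.0 469
top mat (array([ 6.558e+02, -5.000e-01]), 255.8, 194.0, -3.9) z 2.2 19.3 3351
top blade (array([707.2,  47. ]), 112.4, 57.5, -7.7) z 4.4 26.0 529
top handle (array([591.5,  61.3]), 90.4, 22.2, -7.4) z 57.9 29.0 205
top boardtop (array([503.3, 313.8]), 185.0, 174.4, -9.4) z 11.4 26.5 1672
top disc (array([487.5, 301.8]), 127.0, 120.2, 89.6) z 25.2 15.6 1179
top board all (array([538.7, 321.1]), 315.8, 282.5, -1.2)
disc [0.4936 0.2988 0.0253]
bd [0.5999 0.3289 0.0162]
scene block (array([ 537.4, -310.3]), 125.5, 48.2, -87.4) z 101.5 17.0 703
scene rails (array([ 563.9, -315.4]), 139.4, 56.9, 72.2) z 62.0 19.6 248
scene rails all (array([ 511.9, -306.5]), 134.2, 132.6, -3.0) 0.0618239707038929
scene base (array([ 556.8, -312.5]), 124.8, 62.4, 86.8) z 11.4 7.9 452
scene mat (array([ 6.578e+02, -5.000e-01]), 252.0, 190.3, -4.0) z 4.9 13.8 3004
scene blade (array([696.2,  50.8]), 140.6, 65.4, -8.9) z 6.8 29.2 655
scene handle (array([592.2,  64.6]), 94.2, 24.3, -7.5) z 60.0 26.2 226
scene boardtop (array([501.5, 317.4]), 195.7, 175.9, -10.0) z 14.4 27.4 803
scene disc (array([511.9, 315.4]), 202.7, 202.5, 80.0) z 28.5 17.7 1340
scene board all (array([538.6, 326.1]), 317.3, 283.7, -1.1)
disc [0.4952 0.298  0.0288]
bd [0.6045 0.3298 0.0294]
```

View pics/crop1.png

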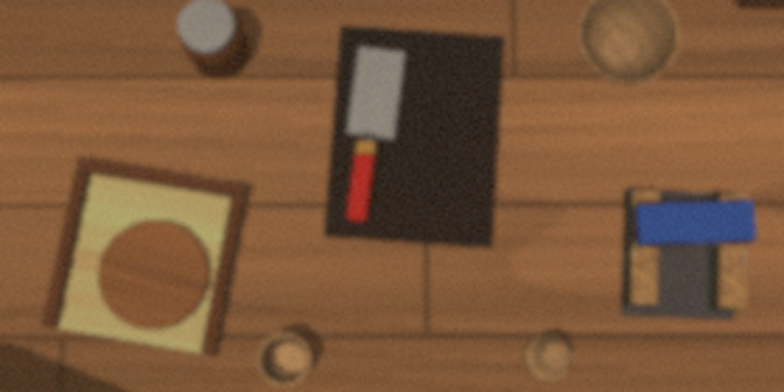

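The crop confirms the layout. The disc (crop 98–210, 220–328) lies almost against the board's right side lip (inner face at about x 213). Next, a planner that converts targets into tool-axis rows, and a fit of the board's corners.

```bash
cat > plan.py <<'E'
from h import *
from scipy.spatial.transform import Rotation as Ro
def wrap(a): return (a+180)%360-180
def rows(wps,claw,start=None):
    """wps: (x,y,z mm, yaw deg of tool x, n rows); prints rows, 5 per call"""
    s=arm.state();p=np.array(s["tool_pos"])*1000;R=Ro.from_quat(s["ee_rot"]).as_matrix()
    yaw=np.degrees(np.arctan2(R[1,0],R[0,0]))
    print("t",round(s["t"],2),"pos",p.round(1),"yaw",yaw.round(1),"down",R[:,2].round(3),"F",np.round(s["ft_force"],1),"open",round(s["opening"],3))
    if start is not None:p=np.array(start[:3],float);yaw=start[3]
    out=[]
    for x,y,z,a,n in wps:
        T=np.array([x,y,z],float);da=wrap(a-yaw)
        for k in range(n):
            d=(T-p)/(n-k);c,s_=np.cos(np.radians(yaw)),np.sin(np.radians(yaw))
            r=[claw]+[round(float(v)/200,3) for v in (c*d[0]+s_*d[1], s_*d[0]-c*d[1], -d[2])]+[round(-wrap(a-yaw)/(n-k)/90,3)]
            out.append(r)
            q=np.array(r[1:4])*200; p=p+np.array([c*q[0]+s_*q[1], s_*q[0]-c*q[1], -q[2]]); yaw-=r[4]*90
    for i in range(0,len(out),5): print(out[i:i+5])
E
python3 - <<'E'
from plan import *
def ray(n,u,v,z):
    c=calibration(n);K,R,t=[np.array(c[k]) for k in "KRt"];o=-R.T@t;d=R.T@np.linalg.inv(K)@[u,v,1];return (o+d*(z-o[2])/d[2])[:2]*1000
C=[ray("top",170+a/2.8,125+b/2.8,.028) for a,b in((83,157),(249,185),(45,325),(215,355))]
print("corners",np.round(C,1),"ctr",np.mean(C,0).round(1),"yaws",[np.degrees(np.arctan2(*(a-b)[::-1])).round(1) for a,b in((C[0],C[2]),(C[1],C[3]))],[np.degrees(np.arctan2(*(a-b)[::-1])).round(1)-90 for a,b in((C[0],C[1]),(C[2],C[3]))],[np.linalg.norm(a-b).round(1) for a,b in((C[0],C[2]),(C[1],C[3]),(C[0],C[1]),(C[2],C[3]))])
print("disc edges", [ray("top",170+a/2.8,125+b/2.8,.026).round(1) for a,b in((98,273),(210,273),(154,219),(154,328))])
rows([(480,50,230,120,10),(536.5,-309,200,92.4,6),(536.5,-309,63.5,92.4,4)],0)
E
```

```text
corners [[622.9 386.3]
 [589.5 192.3]
 [427.5 421.9]
 [392.9 227.4]] ctr [508.2 307. ] yaws [np.float64(-10.3), np.float64(-10.1)] [np.float64(-9.799999999999997), np.float64(-10.099999999999994)] [np.float64(198.6), np.float64(199.7), np.float64(196.9), np.float64(197.6)]
disc edges [array([487.2, 364.3]), array([486.9, 235.6]), array([549.9, 301.9]), array([423.9, 298.1])]
t 1.4 pos [184.  571.1 231.3] yaw 162.1 down [-0.  0. -1.] F [ 0.4 -0.   0.1] open 0.998
[[0, -0.221, -0.203, 0.001, np.float64(0.047)], [0, -0.235, -0.186, 0.001, np.float64(0.047)], [0, -0.248, -0.168, 0.001, np.float64(0.047)], [0, -0.26, -0.149, 0.0, np.float64(0.047)], [0, -0.27, -0.129, 0.001, np.float64(0.047)]]
[[0, -0.279, -0.109, 0.0, np.float64(0.047)], [0, -0.286, -0.089, 0.001, np.float64(0.047)], [0, -0.292, -0.067, 0.0, np.float64(0.046)], [0, -0.296, -0.046, 0.001, np.float64(0.047)], [0, -0.299, -0.023, 0.0, np.float64(0.046)]]
[[0, -0.283, -0.109, 0.025, np.float64(0.051)], [0, -0.29, -0.086, 0.025, np.float64(0.051)], [0, -0.296, -0.062, 0.025, np.float64(0.051)], [0, -0.301, -0.039, 0.025, np.float64(0.051)], [0, -0.302, -0.014, 0.025, np.float64(0.051)]]
[[0, -0.303, 0.01, 0.025, np.float64(0.052)], [0, -0.0, -0.0, 0.171, np.float64(-0.0)], [0, -0.0, -0.0, 0.171, np.float64(-0.0)], [0, -0.0, -0.0, 0.17, np.float64(-0.0)], [0, -0.0, -0.0, 0.171, np.float64(-0.0)]]
```

Emit:
drive_tool --pt "0 -0.22 -0.203 0.001 0.047" --pt "0 -0.235 -0.186 0.001 0.047" --pt "0 -0.248 -0.168 0.001 0.047" --pt "0 -0.26 -0.149 0 0.047" --pt "0 -0.27 -0.129 0.001 0.047"

```text
t: 2.02
tool_pos: [0.3325, 0.309, 0.2308]
ee_rot: [0.335, 0.942, 0.0, 0.0]
ft_force: [1.3, 0.5, -0.2]
opening: 1.002
grip_force: 0.0
```

Emit:
drive_tool --pt "0 -0.28 -0.109 0 0.047" --pt "0 -0.286 -0.089 0.001 0.047" --pt "0 -0.292 -0.067 0 0.046" --pt "0 -0.296 -0.046 0.001 0.047" --pt "0 -0.299 -0.023 0 0.046"

```text
t: 2.65
tool_pos: [0.4808, 0.0481, 0.2305]
ee_rot: [0.501, 0.865, 0.0, 0.0]
ft_force: [0.6, 1.1, 0.3]
opening: 0.999
grip_force: 0.0
```

Emit:
drive_tool --pt "0 -0.283 -0.109 0.025 0.051" --pt "0 -0.29 -0.086 0.025 0.051" --pt "0 -0.296 -0.062 0.025 0.051" --pt "0 -0.301 -0.039 0.025 0.051" --pt "0 -0.302 -0.014 0.025 0.051"

```text
t: 3.28
tool_pos: [0.5272, -0.2513, 0.2052]
ee_rot: [0.663, 0.748, 0.0, 0.0]
ft_force: [1.6, 0.0, -0.1]
opening: 0.999
grip_force: 0.0
```

Emit:
drive_tool --pt "0 -0.303 0.01 0.025 0.052" --pt "0 0 0 0 0" --pt "0 0 0 0 0"

```text
t: 3.65
tool_pos: [0.5363, -0.309, 0.1997]
ee_rot: [0.692, 0.722, 0.0, -0.0]
ft_force: [-0.2, 0.6, 0.6]
opening: 0.999
grip_force: 0.0
```

Run:
```python
from plan import *
rows([(536.5,-309,64,92.4,5)],0)
```

```text
t 3.65 pos [ 536.3 -309.   199.7] yaw 92.4 down [-0.001  0.001 -1.   ] F [-0.2  0.6  0.6] open 0.999
[[0, -0.0, 0.0, 0.136, np.float64(-0.0)], [0, -0.0, 0.0, 0.136, np.float64(-0.0)], [0, -0.0, 0.0, 0.136, np.float64(-0.0)], [0, -0.0, 0.0, 0.135, np.float64(-0.0)], [0, -0.0, 0.001, 0.136, np.float64(-0.0)]]
```

Tracking is excellent. Now I'll descend, grip and lift.

Emit:
drive_tool --pt "0 0 0 0.17 0" --pt "0 0 0 0.17 0" --pt "0 0 0 0.17 0" --pt "0 0 0 0.17 0" --pt "0 0 0 0 0"

```text
t: 4.28
tool_pos: [0.5347, -0.306, 0.0614]
ee_rot: [0.691, 0.722, -0.0, -0.003]
ft_force: [0.3, 0.0, -0.1]
opening: 0.998
grip_force: 0.0
```

Emit:
drive_tool --pt "0.6 0 0 0 0" --pt "1 0 0 0 0" --pt "1 0 0 0 0" --pt "1 0 0 0 0" --pt "1 0 0 0 0" --grip_force 50

```text
t: 4.9
tool_pos: [0.538, -0.3098, 0.0667]
ee_rot: [0.692, 0.722, 0.0, 0.002]
ft_force: [0.1, 1.4, 7.6]
opening: 0.52
grip_force: 52.5
```

Emit:
drive_tool --pt "1 0 0 -0.05 0" --pt "1 0 0 -0.15 0" --pt "1 0 0 -0.15 0" --pt "1 0 0 -0.1 0" --pt "1 0 0 0 0"

```text
t: 5.52
tool_pos: [0.5377, -0.3099, 0.1565]
ee_rot: [0.692, 0.722, 0.0, 0.002]
ft_force: [0.6, 0.4, -1.5]
opening: 0.52
grip_force: 51.6
```

Run:
```python
from plan import *
a=np.radians(-4);mx,my=656.8+50*np.sin(a),-0.5-50*np.cos(a)   # block place: mat y -50
print(mx,my)
rows([(mx,my,153,176,9),(mx,my,7.5,176,6)],1)
im,W=cloud("top");cv2.imwrite("pics/t2.png",im)
from fit import seg
seg("top",im,W,"block",(.4,.7),(-.45,-.2),(.14,.24),(100,120,40),(130,255,255))
m=(W[...,2]>.05)&(W[...,2]<.07)&(W[...,0]>.4)&(W[...,0]<.7)&(W[...,1]>-.45)&(W[...,1]<-.2)
print(np.median(W[m],0))
```

```text
653.3121763127937 -50.37820251299121
t 5.53 pos [ 537.7 -309.9  156.5] yaw 92.4 down [ 0.003 -0.002 -1.   ] F [ 0.6  0.4 -1.5] open 0.52
[[1, 0.141, 0.07, 0.002, np.float64(-0.103)], [1, 0.128, 0.092, 0.002, np.float64(-0.103)], [1, 0.112, 0.112, 0.002, np.float64(-0.103)], [1, 0.092, 0.128, 0.002, np.float64(-0.103)], [1, 0.071, 0.141, 0.002, np.float64(-0.103)]]
[[1, 0.047, 0.151, 0.002, np.float64(-0.104)], [1, 0.022, 0.156, 0.002, np.float64(-0.103)], [1, -0.004, 0.158, 0.002, np.float64(-0.104)], [1, -0.03, 0.155, 0.002, np.float64(-0.103)], [1, 0.0, 0.0, 0.121, np.float64(-0.0)]]
[[1, 0.0, 0.0, 0.121, np.float64(-0.0)], [1, 0.0, 0.0, 0.121, np.float64(-0.0)], [1, 0.0, 0.0, 0.121, np.float64(-0.0)], [1, 0.0, 0.0, 0.122, np.float64(-0.0)], [1, 0.0, 0.0, 0.121, np.float64(-0.0)]]
top block (array([ 536.9, -258.5]), 50.5, 23.6, -32.6) z 189.3 13.4 112
[ 0.49356904 -0.26424758  0.05933581]
```

Emit:
drive_tool --pt "1 0.141 0.07 0.0 -0.103" --pt "1 0.128 0.092 0.0 -0.103" --pt "1 0.112 0.112 0.0 -0.103" --pt "1 0.092 0.128 0 -0.103" --pt "1 0.071 0.141 0 -0.103"

```text
t: 6.2
tool_pos: [0.5999, -0.1636, 0.1517]
ee_rot: [0.35, 0.937, -0.0, -0.002]
ft_force: [0.7, 0.2, -1.4]
opening: 0.521
grip_force: 51.7
```

Emit:
drive_tool --pt "1 0.047 0.151 0 -0.104" --pt "1 0.022 0.156 0 -0.103" --pt "1 -0.004 0.158 0 -0.104" --pt "1 -0.03 0.155 0 -0.103" --pt "1 0 0 0.15 0"

```text
t: 6.82
tool_pos: [0.6541, -0.0472, 0.1248]
ee_rot: [0.032, 0.999, 0.0, 0.002]
ft_force: [-0.2, -1.0, -2.2]
opening: 0.515
grip_force: 51.7
```

Emit:
drive_tool --pt "1 0 0 0.2 0" --pt "1 0 0 0.2 0" --pt "1 0 0 0.12 0" --pt "1 0 0 0.03 0" --pt "1 0 0 0 0"

```text
t: 7.45
tool_pos: [0.6516, -0.0495, 0.0133]
ee_rot: [0.035, 0.999, 0.0, -0.001]
ft_force: [0.1, 0.1, -1.0]
opening: 0.521
grip_force: 51.5
```

Run:
```python
from plan import *
rows([],1)
```

```text
t 7.45 pos [651.6 -49.5  13.3] yaw 176.0 down [-0.001  0.    -1.   ] F [ 0.1  0.1 -1. ] open 0.521
```

Emit:
drive_tool --pt "1 0 0 0.02 0" --pt "1 0 0 0 0"

```text
t: 7.7
tool_pos: [0.6526, -0.0496, 0.0106]
ee_rot: [0.035, 0.999, -0.0, 0.0]
ft_force: [-0.5, 0.3, -0.8]
opening: 0.518
grip_force: 51.5
```

Emit:
drive_tool --pt "1 0 0 0.01 0" --pt "1 0 0 0 0"

```text
t: 7.95
tool_pos: [0.6529, -0.0497, 0.0098]
ee_rot: [0.035, 0.999, -0.0, 0.001]
ft_force: [-4.1, -0.2, 6.6]
opening: 0.521
grip_force: 52.5
```

Emit:
drive_tool --pt "1 0 0 0.005 0" --pt "1 0 0 0 0"

```text
t: 8.2
tool_pos: [0.6529, -0.0497, 0.0097]
ee_rot: [0.035, 0.999, -0.0, 0.001]
ft_force: [-8.4, 0.5, 14.4]
opening: 0.521
grip_force: 53.2
```

Emit:
drive_tool --pt "0.2 0 0 0 0" --pt "0 0 0 0 0" --pt "0 0 0 0 0" --pt "0 0 0 -0.1 0" --pt "0 0 0 -0.25 0"

```text
t: 8.82
tool_pos: [0.6498, -0.0492, 0.0755]
ee_rot: [0.035, 0.999, 0.0, -0.003]
ft_force: [0.9, 0.5, 0.5]
opening: 0.996
grip_force: 0.0
```

Emit:
drive_tool --pt "0 0 0 -0.25 0" --pt "0 0 0 0 0" --pt "0 0 0 0 0"

```text
t: 9.2
tool_pos: [0.6525, -0.0496, 0.1282]
ee_rot: [0.035, 0.999, -0.0, 0.001]
ft_force: [0.1, -0.9, 0.0]
opening: 1.0
grip_force: 0.0
```

Run:
```python
from plan import *
rows([(613.7,60.1,128,172.4,3),(613.7,60.1,29,172.4,4)],0)
from fit import seg
im,W=cloud("scene");cv2.imwrite("pics/s3.png",im)
seg("sc",im,W,"block",(.5,.8),(-.15,.1),(.03,.06),(100,120,40),(130,255,255))
seg("sc",im,W,"handle",(.5,.85),(-.15,.15),(.03,.08),(0,120,60),(180,255,255))
im,W=cloud("top")
seg("top",im,W,"block",(.5,.8),(-.15,.1),(.03,.06),(100,120,40),(130,255,255))
```

```text
t 9.2 pos [652.5 -49.6 128.2] yaw 176.0 down [ 0.001 -0.    -1.   ] F [ 0.1 -0.9  0. ] open 1.0
[[0, 0.077, 0.178, 0.0, np.float64(0.013)], [0, 0.081, 0.176, 0.001, np.float64(0.013)], [0, 0.085, 0.175, 0.0, np.float64(0.014)], [0, -0.0, -0.0, 0.124, np.float64(-0.0)], [0, -0.0, -0.0, 0.124, np.float64(-0.0)]]
[[0, -0.0, -0.0, 0.124, np.float64(-0.0)], [0, -0.0, -0.0, 0.123, np.float64(-0.0)]]
sc block (array([655. , -48.2]), 128.3, 46.1, -4.8) z 44.3 18.9 567
sc handle (array([655. , -48.2]), 128.3, 46.1, -4.8) z 44.3 18.9 567
top block (array([631.2, -35. ]), 78.0, 17.2, -5.9) z 42.0 10.6 66
```

Block is on the mat. Now grasp the spatula.

Emit:
drive_tool --pt "0 0.077 0.178 0 0.013" --pt "0 0.081 0.176 0.001 0.013" --pt "0 0.085 0.175 0 0.014" --pt "0 0 0 0 0" --pt "0 0 0 0.12 0"

```text
t: 9.93
tool_pos: [0.6145, 0.0602, 0.1039]
ee_rot: [0.066, 0.998, -0.0, 0.001]
ft_force: [0.4, 0.3, -1.3]
opening: 0.996
grip_force: 0.0
```

Emit:
drive_tool --pt "0 0 0 0.125 0" --pt "0 0 0 0.125 0" --pt "0 0 0 0.125 0" --pt "0 0 0 0 0" --pt "0 0 0 0 0"

```text
t: 10.55
tool_pos: [0.6136, 0.0597, 0.0283]
ee_rot: [0.066, 0.998, -0.0, -0.0]
ft_force: [-0.3, 0.8, 0.2]
opening: 1.003
grip_force: 0.0
```

Emit:
drive_tool --pt "0.7 0 0 0 0" --pt "0.8 0 0 0 0" --pt "1 0 0 0 0" --pt "1 0 0 0 0" --pt "1 0 0 0 0" --grip_force 30

```text
t: 11.18
tool_pos: [0.6136, 0.0603, 0.0283]
ee_rot: [0.066, 0.998, -0.0, 0.0]
ft_force: [-1.6, -0.5, 4.1]
opening: 0.252
grip_force: 33.9
```

Emit:
drive_tool --pt "1 0 0 0 0" --pt "1 0 0 0 0" --pt "1 0 0 0 0" --grip_force 110

```text
t: 11.55
tool_pos: [0.6135, 0.0602, 0.0285]
ee_rot: [0.066, 0.998, -0.0, 0.0]
ft_force: [-2.4, 0.2, 6.0]
opening: 0.241
grip_force: 109.5
```

Run:
```python
from plan import *
rows([],1);s=arm.state();print(s["wrist_torque"],s["grip_force"])
from fit import seg
im,W=cloud("scene");cv2.imwrite("pics/s4.png",im)
seg("sc",im,W,"blade",(.6,.85),(0,.1),(-.01,.03),(0,0,100),(180,70,255))
im,W=cloud("top");cv2.imwrite("pics/t4.png",im)
seg("top",im,W,"blade",(.6,.85),(0,.1),(-.01,.03),(0,0,100),(180,70,255))
```

```text
t 11.55 pos [613.5  60.2  28.5] yaw 172.4 down [ 0. -0. -1.] F [-2.4  0.2  6. ] open 0.241
[-0.01463369  0.2997191   0.03844384] 109.48758250102401
sc blade (array([694.3,  52.6]), 145.0, 62.3, -8.4) z 7.0 29.3 617
top blade (array([720.6,  15.9]), 0.0, 0.0, 0.0) z 2.8 0.0 1
```

Emit:
drive_tool --pt "1 0 0 -0.05 0" --pt "1 0 0 -0.15 0" --pt "1 0 0 -0.2 0" --pt "1 0 0 -0.15 0" --pt "1 0 0 -0.05 0"

```text
t: 12.28
tool_pos: [0.6146, 0.0603, 0.1506]
ee_rot: [0.066, 0.998, 0.0, 0.002]
ft_force: [0.7, -0.2, -2.6]
opening: 0.236
grip_force: 109.6
```

Emit:
drive_tool --pt "1 0 0 0 0" --pt "1 0 0 0 0"

```text
t: 12.52
tool_pos: [0.6121, 0.0602, 0.1458]
ee_rot: [0.066, 0.998, -0.0, -0.002]
ft_force: [-0.6, -0.3, -3.2]
opening: 0.239
grip_force: 109.6
```

Run:
```python
from plan import *
from fit import seg,rect
rows([(268.1,339,148.5,169.9,12),(268.1,339,45,169.9,5)],1)
for n in("scene","top"):
    im,W=cloud(n);cv2.imwrite(f"pics/{n}5.png",im)
    P=seg(n,im,W,"blade",(.6,.85),(0,.1),(.105,.15),(0,0,90),(180,80,255))
    if P is not None:
        A=np.c_[P[:,:2],np.ones(len(P))];q=np.linalg.lstsq(A,P[:,2],rcond=None)[0];print("plane slope deg",np.degrees(q[:2]).round(2))
        print("tip",(P[:,0].max()*1000).round(1))
    W0=np.load(f"{n}0.npy");i0=cv2.imread(f"pics/{n}0.png")
    P=seg(n,i0,W0,"disc",(.41,.57),(.22,.38),(.021,.04),(3,130,40),(13,255,255))
```

```text
t 12.53 pos [612.1  60.2 145.8] yaw 172.4 down [-0.003 -0.    -1.   ] F [-0.6 -0.3 -3.2] open 0.239
[[1, 0.157, 0.096, -0.001, np.float64(0.002)], [1, 0.158, 0.096, -0.001, np.float64(0.002)], [1, 0.158, 0.095, -0.001, np.float64(0.002)], [1, 0.158, 0.095, -0.001, np.float64(0.002)], [1, 0.159, 0.094, -0.001, np.float64(0.002)]]
[[1, 0.159, 0.094, -0.001, np.float64(0.003)], [1, 0.159, 0.093, -0.001, np.float64(0.002)], [1, 0.16, 0.092, -0.001, np.float64(0.003)], [1, 0.16, 0.092, -0.001, np.float64(0.002)], [1, 0.161, 0.091, -0.002, np.float64(0.003)]]
[[1, 0.161, 0.09, -0.001, np.float64(0.002)], [1, 0.161, 0.09, -0.002, np.float64(0.003)], [1, -0.0, 0.0, 0.104, np.float64(-0.0)], [1, -0.0, 0.0, 0.103, np.float64(-0.0)], [1, -0.0, 0.0, 0.104, np.float64(-0.0)]]
[[1, -0.0, 0.0, 0.103, np.float64(-0.0)], [1, -0.0, 0.0, 0.104, np.float64(-0.0)]]
scene blade (array([701.4,  49.5]), 121.4, 56.5, -8.5) z 123.7 31.0 619
plane slope deg [-3.28  0.85]
tip 763.3
scene disc (array([487.9, 287.1]), 146.2, 120.5, 74.1) z 28.4 13.3 650
top blade (array([736.3,  18.3]), 40.7, 0.1, -0.0) z 120.6 8.7 13
plane slope deg [-5.81000e+00 -7.76329e+03]
tip 756.6
top disc (array([487.5, 302.2]), 120.1, 114.2, 89.5) z 25.4 13.8 951
```

View pics/scene5.png

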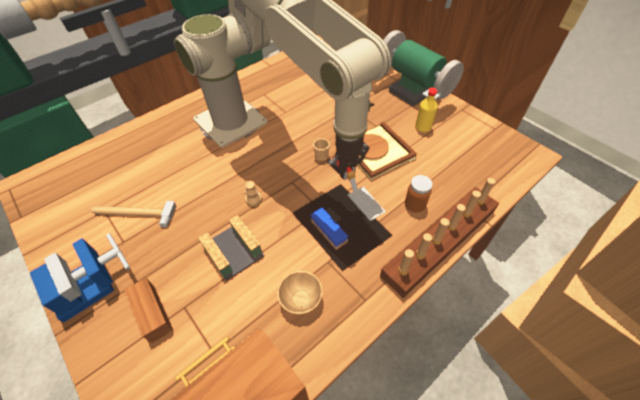

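Scene: block lying on the mat (328,227), spatula held level with its blade at (365,200), rack empty at (230,247). Moving to pre-insert.

Emit:
drive_tool --pt "1 0.08 0.048 0 0.002" --pt "1 0.157 0.096 0 0.002" --pt "1 0.158 0.095 0 0.002" --pt "1 0.158 0.095 0 0.002" --pt "1 0.159 0.094 0 0.002"

```text
t: 13.25
tool_pos: [0.4827, 0.1653, 0.1468]
ee_rot: [0.074, 0.997, -0.0, -0.001]
ft_force: [-0.3, 0.8, -2.0]
opening: 0.237
grip_force: 109.7
```

Emit:
drive_tool --pt "1 0.159 0.094 0 0.003" --pt "1 0.159 0.093 0 0.002" --pt "1 0.16 0.092 0 0.003" --pt "1 0.16 0.092 0 0.002" --pt "1 0.161 0.091 0 0.003"

```text
t: 13.88
tool_pos: [0.3394, 0.2814, 0.1471]
ee_rot: [0.084, 0.996, -0.0, -0.001]
ft_force: [0.2, 0.3, -2.1]
opening: 0.236
grip_force: 109.7
```

Emit:
drive_tool --pt "1 0.161 0.09 0 0.003" --pt "1 0.161 0.09 0 0.003" --pt "1 0.08 0.045 0.05 0" --pt "1 0 0 0.15 0" --pt "1 0 0 0.15 0"

```text
t: 14.5
tool_pos: [0.2688, 0.3392, 0.0766]
ee_rot: [0.089, 0.996, -0.0, -0.0]
ft_force: [0.7, -0.2, -2.4]
opening: 0.242
grip_force: 109.8
```

Emit:
drive_tool --pt "1 0 0 0.12 0" --pt "1 0 0 0.05 0" --pt "1 0 0 0 0" --pt "1 0 0 0 0"

```text
t: 15.0
tool_pos: [0.27, 0.3397, 0.0449]
ee_rot: [0.089, 0.996, 0.001, 0.001]
ft_force: [-0.0, 0.6, -1.7]
opening: 0.237
grip_force: 109.8
```

Run:
```python
from plan import *
from fit import seg
rows([(268.1,339,40,169.9,2)],1)
for n in("scene","top"):
    im,W=cloud(n);cv2.imwrite(f"pics/{n}6.png",im)
    P=seg(n,im,W,"blade",(.28,.46),(.24,.40),(.012,.03),(0,0,90),(180,80,255))
im=cv2.imread("pics/top6.png")[150:290,140:320];im2=cv2.imread("pics/scene6.png")[100:200,300:470]
o=np.hstack([cv2.resize(im,(400,311),interpolation=3),cv2.resize(im2,(400,311),interpolation=3)]);cv2.imwrite("pics/c6.png",o)
```

```text
t 15.0 pos [270.  339.7  44.9] yaw 169.8 down [ 0.001  0.001 -1.   ] F [-0.   0.6 -1.7] open 0.237
[[1, 0.004, -0.003, 0.012, np.float64(-0.001)], [1, 0.005, -0.002, 0.013, np.float64(-0.0)]]
scene blade (array([361.1, 324.5]), 114.7, 58.1, -8.9) z 24.0 17.0 289
top blade (array([365.4, 322.3]), 106.7, 56.9, -9.6) z 21.1 16.7 500
```

View pics/c6.png

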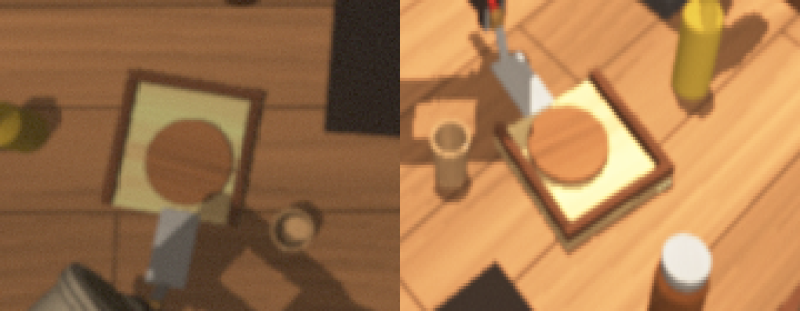

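Crop: in the left half the blade tip (178,212) is just short of the disc's near rim (188,208) and lined up with it. Lowering to contact.

Emit:
drive_tool --pt "1 0 0 0.02 0" --pt "1 0 0 0 0"

```text
t: 15.35
tool_pos: [0.2693, 0.3391, 0.0398]
ee_rot: [0.089, 0.996, -0.0, -0.0]
ft_force: [-0.0, -0.3, -2.0]
opening: 0.24
grip_force: 109.8
```

Emit:
drive_tool --pt "1 0 0 0.005 0" --pt "1 0 0 0 0"

```text
t: 15.6
tool_pos: [0.2693, 0.3391, 0.0388]
ee_rot: [0.089, 0.996, -0.0, -0.0]
ft_force: [-0.4, 0.4, -2.3]
opening: 0.238
grip_force: 109.8
```

Emit:
drive_tool --pt "1 0 0 0.005 0" --pt "1 0 0 0 0"

```text
t: 15.85
tool_pos: [0.2693, 0.3391, 0.0378]
ee_rot: [0.089, 0.996, -0.0, -0.0]
ft_force: [0.3, -0.4, -2.3]
opening: 0.238
grip_force: 109.8
```

Emit:
drive_tool --pt "1 0 0 0.005 0" --pt "1 0 0 0 0"

```text
t: 16.1
tool_pos: [0.2694, 0.3393, 0.037]
ee_rot: [0.089, 0.996, 0.0, 0.0]
ft_force: [-1.0, 0.0, 0.3]
opening: 0.238
grip_force: 110.1
```

Emit:
drive_tool --pt "1 0 0 0.002 0" --pt "1 -0.03 0 0 0" --pt "1 -0.04 0 0 0" --pt "1 -0.04 0 0 0"

```text
t: 16.6
tool_pos: [0.2916, 0.3353, 0.0367]
ee_rot: [0.089, 0.996, 0.0, -0.0]
ft_force: [-4.4, 1.1, 5.2]
opening: 0.239
grip_force: 111.0
```

Emit:
drive_tool --pt "1 -0.04 0 0 0" --pt "1 -0.04 0 0 0" --pt "1 -0.04 0 0 0"

```text
t: 16.98
tool_pos: [0.3152, 0.3311, 0.0368]
ee_rot: [0.089, 0.996, 0.0, -0.0]
ft_force: [-6.8, 1.4, 7.4]
opening: 0.236
grip_force: 111.5
```

Run:
```python
from plan import *
from fit import seg
rows([],1)
for n in("scene","top"):
    im,W=cloud(n);cv2.imwrite(f"pics/{n}7.png",im)
im=cv2.imread("pics/top7.png")[150:290,140:320];im2=cv2.imread("pics/scene7.png")[100:200,300:470]
o=np.hstack([cv2.resize(im,(400,311),interpolation=3),cv2.resize(im2,(400,311),interpolation=3)]);cv2.imwrite("pics/c7.png",o)
print(arm.state()["wrist_torque"])
```

```text
t 16.98 pos [315.2 331.1  36.8] yaw 169.8 down [-0.  0. -1.] F [-6.8  1.4  7.4] open 0.236
[ 0.03203412 -0.48333826  0.03106829]
```

View pics/c7.png

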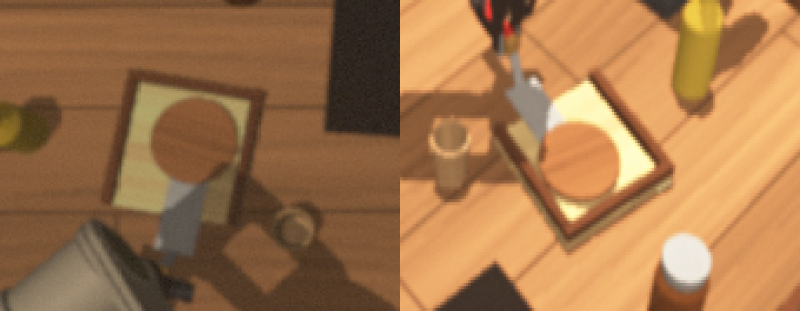

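The disc (left half, 195,140) slides ahead of the blade toward the far lip. Continuing.

Emit:
drive_tool --pt "1 -0.04 0 0 0" --pt "1 -0.04 0 0 0" --pt "1 -0.04 0 0 0"

```text
t: 17.45
tool_pos: [0.3382, 0.3272, 0.0371]
ee_rot: [0.089, 0.996, 0.0, -0.0]
ft_force: [-9.1, 1.9, 10.7]
opening: 0.235
grip_force: 112.0
```

Emit:
drive_tool --pt "1 -0.04 0 0 0" --pt "1 -0.04 0 0 0"

```text
t: 17.7
tool_pos: [0.3538, 0.3245, 0.0373]
ee_rot: [0.089, 0.996, 0.0, -0.001]
ft_force: [-10.3, 1.8, 14.7]
opening: 0.243
grip_force: 112.6
```

Emit:
drive_tool --pt "1 -0.04 0 0 0" --pt "1 -0.04 0 0 0"

```text
t: 17.95
tool_pos: [0.3694, 0.3219, 0.0375]
ee_rot: [0.089, 0.996, 0.001, -0.001]
ft_force: [-13.0, 1.9, 16.0]
opening: 0.241
grip_force: 112.8
```

```bash
cat > look.py <<'E'
from plan import *
import sys
k=sys.argv[1]
rows([],1)
for n in("scene","top"):
    im,W=cloud(n);cv2.imwrite(f"pics/{n}{k}.png",im);np.save(f"{n}{k}.npy",W)
im=cv2.imread(f"pics/top{k}.png")[150:290,140:320];im2=cv2.imread(f"pics/scene{k}.png")[100:200,300:470]
o=np.hstack([cv2.resize(im,(400,311),interpolation=3),cv2.resize(im2,(400,311),interpolation=3)]);cv2.imwrite(f"pics/c{k}.png",o)
for n in("scene","top"): print([(np.round(r["location"],3).tolist(),round(r["conf"],2)) for r in find_in("disc",n)[:1]])
print(arm.state()["wrist_torque"])
E
python3 look.py 8
```

```text
t 17.95 pos [369.4 321.9  37.5] yaw 169.8 down [-0.002  0.001 -1.   ] F [-13.    1.9  16. ] open 0.241
[([0.537, 0.293, 0.031], 0.58)]
[([0.528, 0.291, 0.028], 0.98)]
[0.05213616 0.64023688 0.02811508]
```

Emit:
drive_tool --pt "1 -0.04 0 -0.002 0" --pt "1 -0.04 0 0 0"

```text
t: 18.4
tool_pos: [0.3851, 0.3188, 0.0376]
ee_rot: [0.089, 0.996, 0.0, -0.001]
ft_force: [-11.4, 2.0, 13.9]
opening: 0.238
grip_force: 112.4
```

Emit:
drive_tool --pt "1 -0.04 0 -0.001 0" --pt "1 -0.04 0 0 0"

```text
t: 18.65
tool_pos: [0.4008, 0.3158, 0.0376]
ee_rot: [0.089, 0.996, 0.0, -0.001]
ft_force: [-10.6, 2.3, 12.6]
opening: 0.241
grip_force: 112.2
```

```bash
python3 look.py 9
```

```text
t 18.65 pos [400.8 315.8  37.6] yaw 169.8 down [-0.002  0.001 -1.   ] F [-10.6   2.3  12.6] open 0.241
[([0.535, 0.294, 0.032], 0.97)]
[([0.53, 0.291, 0.027], 0.59)]
[0.17075331 0.34270876 0.03913722]
```

View pics/c9.png

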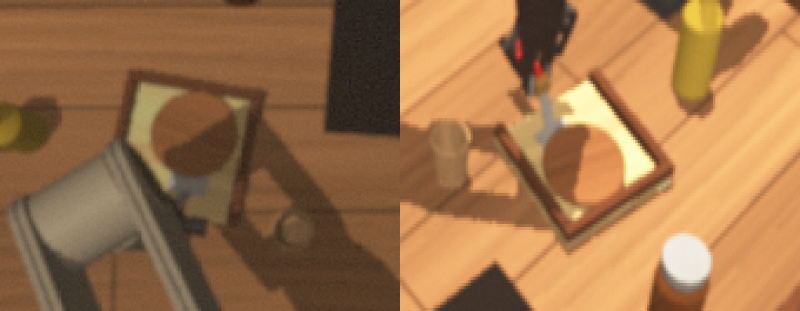

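The disc (left half, 194,133) is against the far lip and the blade is mostly under it. About 20 mm more.

Emit:
drive_tool --pt "1 -0.04 0 -0.001 0" --pt "1 -0.035 0 0 0"

```text
t: 19.1
tool_pos: [0.4155, 0.3131, 0.0377]
ee_rot: [0.089, 0.996, 0.0, -0.001]
ft_force: [-9.2, 1.8, 11.6]
opening: 0.24
grip_force: 112.0
```

Emit:
drive_tool --pt "1 -0.025 0 0 0" --pt "1 0 0 0 0"

```text
t: 19.35
tool_pos: [0.421, 0.312, 0.0376]
ee_rot: [0.089, 0.996, 0.0, -0.0]
ft_force: [-5.6, 1.5, 8.9]
opening: 0.239
grip_force: 111.3
```

```bash
python3 look.py 10
```

```text
t 19.35 pos [421.  312.   37.6] yaw 169.8 down [-0.001  0.    -1.   ] F [-5.6  1.5  8.9] open 0.239
[([0.535, 0.292, 0.034], 0.58)]
[([0.534, 0.289, 0.028], 0.89)]
[ 0.22290505  0.84030628 -0.00210627]
```

Emit:
drive_tool --pt "1 0 0 -0.005 0" --pt "1 0.005 0 -0.01 0" --pt "1 0.005 0 -0.015 0" --pt "1 0 0 -0.015 0" --pt "1 0 0 -0.015 0"

```text
t: 20.18
tool_pos: [0.4189, 0.3121, 0.0495]
ee_rot: [0.089, 0.996, -0.0, 0.0]
ft_force: [-0.2, 0.0, -2.7]
opening: 0.239
grip_force: 109.9
```

Emit:
drive_tool --pt "1 0 0 -0.03 0" --pt "1 0 0 -0.04 0" --pt "1 0 0 -0.03 0" --pt "1 0 0 -0.015 0" --pt "1 0 0 0 0"

```text
t: 20.8
tool_pos: [0.4191, 0.3123, 0.0726]
ee_rot: [0.089, 0.996, 0.0, 0.0]
ft_force: [0.2, 0.8, -3.4]
opening: 0.236
grip_force: 109.9
```

```bash
python3 look.py 11
```

```text
t 20.8 pos [419.1 312.3  72.6] yaw 169.8 down [ 0.001  0.    -1.   ] F [ 0.2  0.8 -3.4] open 0.236
[([0.536, 0.295, 0.068], 0.72)]
[([0.529, 0.29, 0.066], 0.56)]
[-0.02826817  0.23906682  0.03175593]
```

View pics/c11.png

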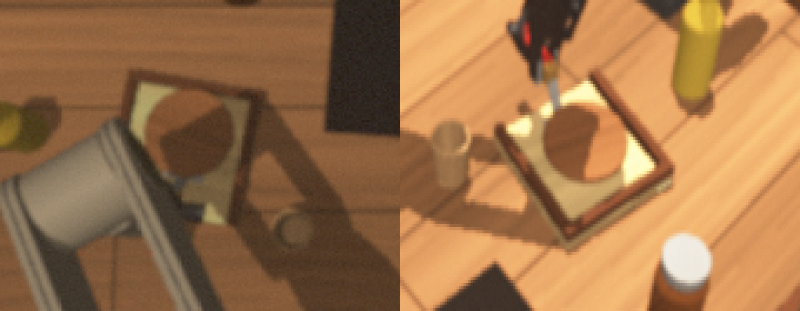

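Right half: the disc (585,143) is lifted on the blade, with its shadow separated below. Now I'll measure its tilt and centre, and plan the carry.

```bash
cat > dfit.py <<'E'
from plan import *
from fit import rect
def disc(n,k,c,zr,rad=.075):
    im=cv2.imread(f"pics/{n}{k}.png");W=np.load(f"{n}{k}.npy");H=cv2.cvtColor(im,cv2.COLOR_BGR2HSV)
    m=(np.hypot(W[...,0]-c[0],W[...,1]-c[1])<rad)&(W[...,2]>zr[0])&(W[...,2]<zr[1])
    _,lab,st,_=cv2.connectedComponentsWithStats(m.astype(np.uint8),connectivity=4);m=lab==1+st[1:,4].argmax()
    P=W[m]*1000;z0=np.median(P[:,2])
    for _ in range(3):
        A=np.c_[P[:,:2]-P[:,:2].mean(0),np.ones(len(P))];q=np.linalg.lstsq(A,P[:,2],rcond=None)[0];P=P[abs(P[:,2]-A@q)<4]
    # centre: best circle of r64 = min enclosing / mid extents
    cc,r=cv2.minEnclosingCircle(P[:,:2].astype(np.float32))
    print(n,"median z",z0.round(1),"slope deg",np.degrees(q[:2]/1).round(2),"minenc",np.round(cc,1),round(r,1),"mid",((P[:,:2].max(0)+P[:,:2].min(0))/2).round(1),np.ptp(P[:,:2],axis=0).round(0),len(P))
E
python3 - <<'E'
from dfit import *
disc("top",11,(.529,.292),(.045,.09));disc("scene",11,(.531,.293),(.045,.09))
disc("top",0,(.487,.300),(.02,.04));disc("scene",0,(.487,.30),(.02,.045))
E
```

```text
top median z 61.8 slope deg [0.33 0.08] minenc [523.2 295.9] 67.7 mid [523.8 293.5] [134. 126.] 1080
scene median z 65.4 slope deg [-0.3   0.23] minenc [525.  297.5] 67.6 mid [525.  297.5] [135. 128.] 722
top median z 25.2 slope deg [ 0.22 -0.07] minenc [489.5 301.4] 64.1 mid [489.2 302. ] [124. 127.] 1053
scene median z 28.2 slope deg [-0.4   0.17] minenc [489.7 303.7] 65.7 mid [489.7 303. ] [126. 130.] 664
```

```bash
cat >> plan.py <<'E'
def mj(a):return a**3*(10-15*a+6*a*a)
def path(f,n,claw,tol=3):
    """f(s)->x,y,z,yaw ; min-jerk rows from f(0)"""
    p=np.array(f(0),float);out=[]
    for k in range(1,n+1):
        T=np.array(f(mj(k/n)),float);d=T[:3]-p[:3];y=np.radians(p[3]);c,s=np.cos(y),np.sin(y)
        r=[claw]+[round(float(v),tol) for v in((c*d[0]+s*d[1])/200,(s*d[0]-c*d[1])/200,-d[2]/200,-wrap(T[3]-p[3])/90)]
        out.append(r);q=np.array(r[1:4])*200;p=p+[c*q[0]+s*q[1],s*q[0]-c*q[1],-q[2],-r[4]*90]
    for i in range(0,n,5):print(out[i:i+5])
    print("end",p.round(2))
E
python3 - <<'E'
from dfit import *
for n in("top","scene"):
    W=np.load(f"{n}11.npy");
    for lo,hi in((.05,.072),(.004,.015)):
        m=(W[...,2]>lo)&(W[...,2]<hi)&(W[...,0]>.41)&(W[...,0]<.62)&(W[...,1]>-.42)&(W[...,1]<-.2);print(n,rect(W[m]),np.median(W[m][:,2]))
A=np.array([419,312.3,72.6]);B=np.array([404.6,-302.8,145]);M=np.array([520,0,145])
A2=A+[0,0,72.4]
print("lift");path(lambda s:[*(A+(A2-A)*s),169.9],10,1)
print("carry");path(lambda s:[*((1-s)**2*A2+2*s*(1-s)*M+s*s*B),169.9+7.1*s],40,1)
E
```

```text
top (array([ 513.5, -311.3]), 131.3, 130.2, 86.6) 0.059339825182690015
top (array([ 515. , -310.3]), 214.0, 209.3, 89.8) 0.009048547316162196
scene (array([ 512.5, -308. ]), 132.3, 130.1, -3.1) 0.06164069035435922
scene (array([ 515.4, -310.2]), 218.9, 207.9, 89.7) 0.011062567210316914
lift
[[1, 0.0, 0.0, -0.003, -0.0], [1, 0.0, 0.0, -0.018, -0.0], [1, 0.0, 0.0, -0.038, -0.0], [1, 0.0, 0.0, -0.056, -0.0], [1, 0.0, 0.0, -0.066, -0.0]]
[[1, 0.0, 0.0, -0.066, -0.0], [1, 0.0, 0.0, -0.056, -0.0], [1, 0.0, 0.0, -0.038, -0.0], [1, 0.0, 0.0, -0.018, -0.0], [1, 0.0, 0.0, -0.003, -0.0]]
end [419.  312.3 145.  169.9]
carry
[[1, -0.0, -0.0, -0.0, -0.0], [1, -0.002, -0.003, -0.0, -0.0], [1, -0.004, -0.008, -0.0, -0.0], [1, -0.007, -0.014, -0.0, -0.001], [1, -0.011, -0.022, -0.0, -0.0]]
[[1, -0.016, -0.03, -0.0, -0.001], [1, -0.02, -0.041, 0.0, -0.001], [1, -0.025, -0.051, -0.0, -0.002], [1, -0.029, -0.061, -0.0, -0.001], [1, -0.033, -0.072, -0.0, -0.002]]
[[1, -0.035, -0.083, -0.0, -0.002], [1, -0.037, -0.093, -0.0, -0.003], [1, -0.038, -0.103, -0.0, -0.003], [1, -0.037, -0.112, -0.0, -0.003], [1
[... 214 characters left out ...]
0.011, -0.144, -0.0, -0.004], [1, -0.005, -0.142, -0.0, -0.004], [1, 0.0, -0.14, -0.0, -0.003], [1, 0.006, -0.136, -0.0, -0.004], [1, 0.009, -0.131, -0.0, -0.003]]
[[1, 0.014, -0.124, -0.0, -0.003], [1, 0.016, -0.116, -0.0, -0.003], [1, 0.018, -0.107, -0.0, -0.003], [1, 0.019, -0.097, -0.0, -0.003], [1, 0.02, -0.087, -0.0, -0.002]]
[[1, 0.019, -0.076, -0.0, -0.002], [1, 0.017, -0.065, -0.0, -0.001], [1, 0.015, -0.054, -0.0, -0.002], [1, 0.012, -0.043, -0.0, -0.001], [1, 0.01, -0.032, -0.0, -0.001]]
[[1, 0.007, -0.023, -0.0, -0.0], [1, 0.005, -0.015, -0.0, -0.001], [1, 0.003, -0.008, -0.0, 0.0], [1, 0.001, -0.003, -0.0, 0.0], [1, -0.0, -0.001, -0.0, 0.0]]
end [ 404.57 -302.84  145.    177.01]
```

Emit:
drive_tool --pt "1 0 0 -0.003 0" --pt "1 0 0 -0.018 0" --pt "1 0 0 -0.038 0" --pt "1 0 0 -0.056 0" --pt "1 0 0 -0.066 0"

```text
t: 21.62
tool_pos: [0.4191, 0.3123, 0.1096]
ee_rot: [0.089, 0.996, 0.0, 0.0]
ft_force: [-0.0, -0.1, -2.7]
opening: 0.236
grip_force: 109.9
```

Emit:
drive_tool --pt "1 0 0 -0.066 0" --pt "1 0 0 -0.056 0" --pt "1 0 0 -0.038 0" --pt "1 0 0 -0.018 0" --pt "1 0 0 -0.003 0"

```text
t: 22.25
tool_pos: [0.4189, 0.3122, 0.1447]
ee_rot: [0.089, 0.996, -0.0, -0.0]
ft_force: [0.3, -0.9, -3.4]
opening: 0.241
grip_force: 110.0
```

Emit:
drive_tool --pt "1 -0.002 -0.003 0 0" --pt "1 -0.004 -0.008 0 0" --pt "1 -0.007 -0.014 0 -0.001" --pt "1 -0.011 -0.022 0 0" --pt "1 -0.016 -0.03 0 -0.001"

```text
t: 22.88
tool_pos: [0.4242, 0.2952, 0.1447]
ee_rot: [0.087, 0.996, -0.0, -0.0]
ft_force: [0.5, 0.6, -2.4]
opening: 0.241
grip_force: 110.0
```

Emit:
drive_tool --pt "1 -0.02 -0.041 0 -0.001" --pt "1 -0.025 -0.051 0 -0.002" --pt "1 -0.029 -0.061 0 -0.001" --pt "1 -0.033 -0.072 0 -0.002" --pt "1 -0.035 -0.083 0 -0.002"

```text
t: 23.5
tool_pos: [0.4419, 0.2289, 0.1447]
ee_rot: [0.081, 0.997, -0.0, 0.0]
ft_force: [0.7, 0.2, -2.9]
opening: 0.242
grip_force: 110.0
```

Emit:
drive_tool --pt "1 -0.037 -0.093 0 -0.003" --pt "1 -0.038 -0.103 0 -0.003" --pt "1 -0.037 -0.112 0 -0.003" --pt "1 -0.037 -0.12 0 -0.003" --pt "1 -0.033 -0.127 0 -0.003"

```text
t: 24.12
tool_pos: [0.4609, 0.1133, 0.1448]
ee_rot: [0.069, 0.998, -0.0, 0.0]
ft_force: [1.3, -0.5, -2.6]
opening: 0.242
grip_force: 109.9
```

Emit:
drive_tool --pt "1 -0.031 -0.133 0 -0.004" --pt "1 -0.026 -0.138 0 -0.003" --pt "1 -0.022 -0.141 0 -0.004" --pt "1 -0.016 -0.143 0 -0.003" --pt "1 -0.011 -0.144 0 -0.004"

```text
t: 24.75
tool_pos: [0.4637, -0.0284, 0.1448]
ee_rot: [0.055, 0.998, -0.0, 0.0]
ft_force: [0.7, 0.3, -2.9]
opening: 0.237
grip_force: 110.0
```

Emit:
drive_tool --pt "1 -0.005 -0.142 0 -0.004" --pt "1 0 -0.14 0 -0.003" --pt "1 0.006 -0.136 0 -0.004" --pt "1 0.009 -0.131 0 -0.003" --pt "1 0.014 -0.124 0 -0.003"

```text
t: 25.38
tool_pos: [0.4452, -0.1617, 0.1448]
ee_rot: [0.042, 0.999, -0.0, 0.0]
ft_force: [-0.1, 0.6, -2.5]
opening: 0.237
grip_force: 110.0
```

Emit:
drive_tool --pt "1 0.016 -0.116 0 -0.003" --pt "1 0.018 -0.107 0 -0.003" --pt "1 0.019 -0.097 0 -0.003" --pt "1 0.02 -0.087 0 -0.002" --pt "1 0.019 -0.076 0 -0.002"

```text
t: 26.0
tool_pos: [0.4194, -0.2563, 0.1448]
ee_rot: [0.032, 0.999, -0.0, -0.0]
ft_force: [0.1, -0.4, -3.4]
opening: 0.241
grip_force: 110.0
```

Emit:
drive_tool --pt "1 0.017 -0.065 0 -0.001" --pt "1 0.015 -0.054 0 -0.002" --pt "1 0.012 -0.043 0 -0.001" --pt "1 0.01 -0.032 0 -0.001" --pt "1 0.007 -0.023 0 0"

```text
t: 26.62
tool_pos: [0.4053, -0.2978, 0.1447]
ee_rot: [0.028, 1.0, 0.0, -0.0]
ft_force: [1.0, -0.3, -3.2]
opening: 0.238
grip_force: 110.0
```

Emit:
drive_tool --pt "1 0.005 -0.015 0 -0.001" --pt "1 0.003 -0.008 0 0" --pt "1 0.001 -0.003 0 0" --pt "1 0 0 0 0" --pt "1 0 0 0 0"

```text
t: 27.25
tool_pos: [0.4033, -0.3026, 0.1447]
ee_rot: [0.027, 1.0, 0.0, -0.0]
ft_force: [-0.3, 0.1, -2.5]
opening: 0.237
grip_force: 110.0
```

```bash
python3 look.py 12
python3 - <<'E'
from dfit import *
disc("top",12,(.513,-.309),(.11,.16),.085);disc("scene",12,(.513,-.309),(.11,.16),.085)
a=cv2.imread("pics/top12.png")[150:290,340:520];b=cv2.imread("pics/scene12.png")[190:300,150:330]
cv2.imwrite("pics/c12.png",np.hstack([cv2.resize(a,(400,311),interpolation=3),cv2.resize(b,(400,311),interpolation=3)]))
E
```

```text
t 27.25 pos [ 403.3 -302.6  144.7] yaw 176.9 down [-0.  0. -1.] F [-0.3  0.1 -2.5] open 0.237
[([0.522, -0.306, 0.142], 0.97)]
[([0.515, -0.309, 0.136], 0.75)]
[ 0.00247006  0.22021079 -0.00243118]
top median z 134.6 slope deg [ 0.08 -0.1 ] minenc [ 508.6 -307.4] 68.2 mid [ 508.6 -305.6] [136. 127.] 1242
scene median z 137.0 slope deg [-0.55  0.15] minenc [ 505.6 -299. ] 72.4 mid [ 505.7 -303.2] [145. 127.] 1445
```

View pics/c12.png

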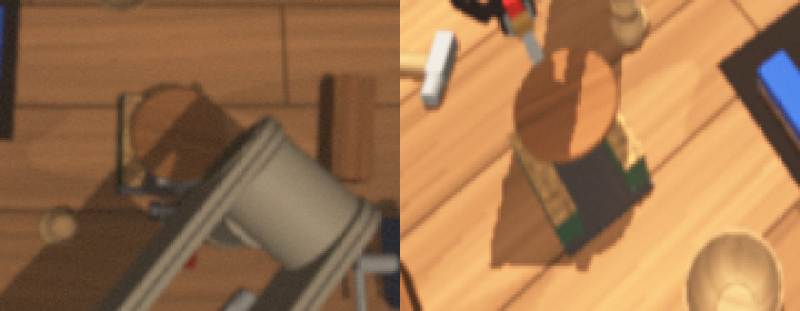

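Disc is level above the rack (left half: disc about (185,140), rail visible at (127,140)). Refining its centre with a fixed-radius circle fit, excluding the neck side.

```bash
cat > circ.py <<'E'
from dfit import *
from scipy.optimize import least_squares
def circ(n,k,c,z,tol=.006):
    W=np.load(f"{n}{k}.npy");m=(np.hypot(W[...,0]-c[0],W[...,1]-c[1])<.08)&(abs(W[...,2]-z)<tol)
    _,lab,st,_=cv2.connectedComponentsWithStats(m.astype(np.uint8),connectivity=4);m=(lab==1+st[1:,4].argmax()).astype(np.uint8)
    e=m-cv2.erode(m,np.ones((3,3),np.uint8),borderValue=0);P=W[e>0]*1000
    P=P[P[:,0]>c[0]*1000-25]
    r=least_squares(lambda q:np.hypot(P[:,0]-q[0],P[:,1]-q[1])-q[2],[c[0]*1000,c[1]*1000,63],loss="soft_l1",f_scale=1)
    print(n,k,r.x.round(1),len(P),"res",np.median(abs(r.fun)).round(2))
def rack(n,k):
    W=np.load(f"{n}{k}.npy");m=(W[...,2]>.05)&(W[...,2]<.072)&(W[...,0]>.41)&(W[...,0]<.62)&(W[...,1]>-.42)&(W[...,1]<-.2)
    P=W[m]*1000;c=np.radians(-3.1);u=(P[:,:2]-[513,-309.6])@np.array([[np.cos(c),-np.sin(c)],[np.sin(c),np.cos(c)]])
    for s in(-1,1):
        v=u[(u[:,1]*s>0)&(abs(u[:,0])<60),1];print(n,"rail",s,np.percentile(v,[1,99]).round(1))
E
python3 - <<'E'
from circ import *
for n,dz in(("top",-.001),("scene",.002)):
    circ(n,0,(.488,.301),.026+dz);circ(n,11,(.526,.294),.0635+dz);circ(n,12,(.513,-.306),.1355+dz)
    rack(n,11)
E
```

```text
top 0 [500.5 293.2  45.5] 256 res 11.01
top 11 [538.5 295.5  50.1] 277 res 9.8
top 12 [ 531.5 -307.4   46.4] 215 res 9.92
top rail -1 [-66.3 -35.7]
top rail 1 [33.5 63.6]
scene 0 [490.2 302.8  60.8] 85 res 1.26
scene 11 [529.2 295.8  60.2] 105 res 1.62
scene 12 [ 515.1 -303.5   61.1] 129 res 0.93
scene rail -1 [-63.2 -33.7]
scene rail 1 [36.5 66.3]
```

Emit:
drive_tool --pt "1 0.002 -0.008 0.003 0" --pt "1 0.002 -0.008 0.014 0" --pt "1 0 -0.002 0.03 0" --pt "1 0 0 0.044 0" --pt "1 0 0 0.052 0"

```text
t: 28.08
tool_pos: [0.4022, -0.3062, 0.1152]
ee_rot: [0.027, 1.0, 0.0, -0.0]
ft_force: [-0.6, -0.2, -2.8]
opening: 0.236
grip_force: 110.0
```

Emit:
drive_tool --pt "1 0 0 0.052 0" --pt "1 0 0 0.044 0" --pt "1 0 0 0.03 0" --pt "1 0 0 0.014 0" --pt "1 0 0 0.003 0"

```text
t: 28.7
tool_pos: [0.4023, -0.3063, 0.0875]
ee_rot: [0.027, 1.0, -0.0, 0.0]
ft_force: [0.3, -0.7, -2.8]
opening: 0.24
grip_force: 110.0
```

Emit:
drive_tool --pt "1 0 0 0.008 0" --pt "1 0 0 0.008 0" --pt "1 0 0 0.008 0" --pt "1 0 0 0.008 0" --pt "1 0 0 0.008 0"

```text
t: 29.32
tool_pos: [0.4024, -0.3063, 0.0795]
ee_rot: [0.027, 1.0, -0.0, 0.0]
ft_force: [0.1, 0.4, -2.1]
opening: 0.242
grip_force: 110.0
```

```bash
python3 look.py 13
python3 - <<'E'
from circ import *
disc("top",13,(.513,-.309),(.065,.09));disc("scene",13,(.513,-.309),(.065,.09));circ("scene",13,(.513,-.309),.076)
E
```

```text
t 29.32 pos [ 402.4 -306.3   79.5] yaw 176.9 down [ 0. -0. -1.] F [ 0.1  0.4 -2.1] open 0.242
[([0.424, -0.307, 0.11], 0.28)]
[([0.517, -0.311, 0.075], 0.59)]
[ 0.02667077  0.11061489 -0.01543699]
top median z 73.4 slope deg [0.1  0.09] minenc [ 512.3 -310.4] 64.0 mid [ 513.  -309.5] [124. 124.] 1074
scene median z 75.7 slope deg [-0.01  0.12] minenc [ 508.4 -308.3] 68.8 mid [ 507.9 -307.3] [136. 127.] 1339
scene 13 [ 514.  -306.9   61.1] 129 res 0.94
```

Run:
```python
import numpy as np
for n in("top","scene"):
    W=np.load(f"{n}0.npy")
    m=(W[...,0]>.15)&(W[...,0]<.42)&(W[...,1]>-.45)&(W[...,1]<-.24)&(W[...,2]>.012)
    P=W[m];print(n,len(P),P.min(0).round(3),P.max(0).round(3),np.percentile(P[:,2],95).round(3))
```

```text
top 391 [ 0.198 -0.45   0.012] [ 0.301 -0.362  0.035] 0.029
scene 368 [ 0.2   -0.45   0.012] [ 0.305 -0.358  0.034] 0.03
```

Emit:
drive_tool --pt "1 0 0 0.01 0" --pt "1 0 0 0.015 0" --pt "1 0 0 0.015 0" --pt "1 0 0 0.01 0" --pt "1 0 0 0 0"

```text
t: 30.15
tool_pos: [0.4021, -0.3061, 0.0692]
ee_rot: [0.027, 1.0, 0.0, -0.0]
ft_force: [-0.2, 0.2, -1.5]
opening: 0.239
grip_force: 110.0
```

Emit:
drive_tool --pt "1 0.02 0 0 0" --pt "1 0.04 0 0 0" --pt "1 0.06 0 0 0" --pt "1 0.08 0 0 0" --pt "1 0.1 0 0 0"

```text
t: 30.78
tool_pos: [0.3411, -0.3029, 0.0695]
ee_rot: [0.027, 1.0, -0.0, -0.0]
ft_force: [-0.5, -0.7, -1.6]
opening: 0.24
grip_force: 110.0
```

Emit:
drive_tool --pt "1 0.1 0 0 0" --pt "1 0.1 0 0 0" --pt "1 0.08 0 0 0" --pt "1 0.05 0 0 0" --pt "1 0.02 0 0 0"

```text
t: 31.4
tool_pos: [0.272, -0.2993, 0.0696]
ee_rot: [0.027, 1.0, -0.0, 0.0]
ft_force: [0.0, -0.1, -1.6]
opening: 0.236
grip_force: 110.0
```

```bash
python3 look.py 14
python3 - <<'E'
from circ import *
from fit import seg
disc("top",14,(.513,-.309),(.065,.09));disc("scene",14,(.513,-.309),(.065,.09));circ("scene",14,(.513,-.309),.076)
im=cv2.imread("pics/scene14.png");seg("sc",im,np.load("scene14.npy"),"block",(.5,.8),(-.15,.1),(.03,.06),(100,120,40),(130,255,255))
im=cv2.imread("pics/top14.png");seg("top",im,np.load("top14.npy"),"block",(.5,.8),(-.15,.1),(.03,.06),(100,120,40),(130,255,255))
s=arm.state();A=np.array([272,-299.5,69.2]);
A2=A+[0,0,96];a=np.radians(-4)
# spatula back: blade centre on mat y +50 ; grip at blade -96 ; mat centre, blade/handle span -164..54 -> centre +55
g=np.array([656.8,-.5])+[(55-96)*np.cos(a)-52*np.sin(a),(55-96)*np.sin(a)+52*np.cos(a)];print("grip goal",g)
B=np.array([*g,165.2]);M=np.array([450,-150,165.2])
print("carry");path(lambda s:[*((1-s)**2*A2+2*s*(1-s)*M+s*s*B),176.9-.9*s],20,1)
E
```

```text
t 31.4 pos [ 272.  -299.3   69.6] yaw 176.9 down [ 0. -0. -1.] F [ 0.  -0.1 -1.6] open 0.236
[([0.521, -0.307, 0.078], 0.6)]
[([0.512, -0.313, 0.074], 0.9)]
[0.02586703 0.12723733 0.03143047]
top median z 73.4 slope deg [ 0.16 -0.03] minenc [ 512.4 -309.8] 63.9 mid [ 513.1 -309.7] [124. 125.] 1122
scene median z 75.8 slope deg [-0.22  0.2 ] minenc [ 513.1 -307.8] 65.0 mid [ 512.5 -307. ] [127. 127.] 1326
scene 14 [ 513.1 -306.9   61.2] 140 res 1.23
sc block (array([653.6, -48.4]), 130.8, 46.2, -3.5) z 44.3 18.5 594
top block (array([652.3, -50.1]), 126.9, 44.0, -4.7) z 42.1 23.3 520
grip goal [619.52721057  54.23334604]
carry
[[1, -0.002, 0.002, 0.0, 0.0], [1, -0.013, 0.012, -0.0, 0.0], [1, -0.03, 0.028, -0.0, 0.0], [1, -0.053, 0.051, -0.0, 0.001], [1, -0.077, 0.075, 0.0, 0.0]]
[[1, -0.1, 0.099, 0.0, 0.001], [1, -0.12, 0.122, -0.0, 0.0], [1, -0.137, 0.144, -0.0, 0.001], [1, -0.147, 0.16, -0.0, 0.001], [1, -0.152, 0.172, -0.0, 0.001]]
[[1, -0.151, 0.177, -0.0, 0.001], [1, -0.143, 0.174, -0.0, 0.001], [1, -0.131, 0.165, -0.0, 0.001], [1, -0.114, 0.147, -0.0, 0.0], [1, -0.094, 0.124, -0.0, 0.001]]
[[1, -0.071, 0.096, -0.0, 0.0], [1, -0.049, 0.067, -0.0, 0.001], [1, -0.028, 0.038, -0.0, -0.0], [1, -0.011, 0.016, -0.0, -0.0], [1, -0.002, 0.003, -0.0, -0.0]]
end [619.51  54.28 165.2  176.  ]
```

Disc is flat and centred on the rack. Returning the spatula to the mat.

Emit:
drive_tool --pt "1 0 0 -0.04 0" --pt "1 0 0 -0.1 0" --pt "1 0 0 -0.15 0" --pt "1 0 0 -0.13 0" --pt "1 0 0 -0.06 0"

```text
t: 32.22
tool_pos: [0.2733, -0.3, 0.1677]
ee_rot: [0.027, 1.0, -0.001, 0.001]
ft_force: [0.3, -0.2, -1.4]
opening: 0.239
grip_force: 110.2
```

Emit:
drive_tool --pt "1 -0.014 0.014 0 0" --pt "1 -0.031 0.028 0 0" --pt "1 -0.053 0.051 0 0.001" --pt "1 -0.077 0.075 0 0" --pt "1 -0.1 0.099 0 0.001"

```text
t: 32.85
tool_pos: [0.3304, -0.2477, 0.164]
ee_rot: [0.029, 1.0, 0.001, -0.001]
ft_force: [1.2, -0.1, -2.2]
opening: 0.243
grip_force: 110.2
```

Emit:
drive_tool --pt "1 -0.12 0.122 0 0" --pt "1 -0.137 0.144 0 0.001" --pt "1 -0.147 0.16 0 0.001" --pt "1 -0.152 0.172 0 0.001" --pt "1 -0.151 0.177 0 0.001"

```text
t: 33.48
tool_pos: [0.481, -0.1005, 0.1639]
ee_rot: [0.032, 0.999, 0.0, -0.001]
ft_force: [0.7, -1.1, -2.0]
opening: 0.239
grip_force: 110.2
```

Emit:
drive_tool --pt "1 -0.143 0.174 0 0.001" --pt "1 -0.131 0.165 0 0.001" --pt "1 -0.114 0.147 0 0" --pt "1 -0.094 0.124 0 0.001" --pt "1 -0.071 0.096 0 0"

```text
t: 34.1
tool_pos: [0.6001, 0.0331, 0.1633]
ee_rot: [0.034, 0.999, 0.0, -0.002]
ft_force: [0.3, 0.0, -2.1]
opening: 0.236
grip_force: 110.2
```

Emit:
drive_tool --pt "1 -0.049 0.067 0 0.001" --pt "1 -0.028 0.038 0 0" --pt "1 -0.013 0.019 0 0" --pt "1 0 0 0 0" --pt "1 0 0 0 0"

```text
t: 34.72
tool_pos: [0.6198, 0.054, 0.1656]
ee_rot: [0.035, 0.999, -0.0, -0.0]
ft_force: [0.4, 0.3, -1.7]
opening: 0.239
grip_force: 110.2
```

Emit:
drive_tool --pt "1 0 0 0.08 0" --pt "1 0 0 0.15 0" --pt "1 0 0 0.18 0" --pt "1 0 0 0.15 0" --pt "1 0 0 0.06 0"

```text
t: 35.35
tool_pos: [0.6175, 0.0542, 0.038]
ee_rot: [0.035, 0.999, -0.0, -0.003]
ft_force: [0.4, -0.1, -2.2]
opening: 0.241
grip_force: 110.2
```

Emit:
drive_tool --pt "1 0 0 0.02 0" --pt "1 0 0 0 0" --pt "1 0 0 0 0"

```text
t: 35.72
tool_pos: [0.6212, 0.0545, 0.0391]
ee_rot: [0.035, 0.999, 0.0, 0.001]
ft_force: [0.5, -0.2, -1.4]
opening: 0.239
grip_force: 110.2
```

Emit:
drive_tool --pt "1 0 0 0.02 0" --pt "1 0 0 0.02 0" --pt "1 0 0 0 0"

```text
t: 36.1
tool_pos: [0.6196, 0.0545, 0.029]
ee_rot: [0.035, 0.999, -0.0, -0.0]
ft_force: [-0.3, 1.1, -2.5]
opening: 0.237
grip_force: 110.2
```

Emit:
drive_tool --pt "1 0 0 0.005 0" --pt "1 0 0 0 0"

```text
t: 36.35
tool_pos: [0.6201, 0.0546, 0.0287]
ee_rot: [0.035, 0.999, -0.0, 0.0]
ft_force: [-1.0, 1.7, 0.6]
opening: 0.241
grip_force: 110.7
```

Emit:
drive_tool --pt "1 0 0 0.005 0" --pt "1 0 0 0 0"

```text
t: 36.6
tool_pos: [0.6201, 0.0546, 0.0286]
ee_rot: [0.035, 0.999, -0.0, 0.0]
ft_force: [-7.8, 0.6, 8.8]
opening: 0.243
grip_force: 112.1
```

Emit:
drive_tool --pt "1 0 0 -0.002 0" --pt "1 0 0 0 0" --grip_force 20

```text
t: 36.85
tool_pos: [0.6201, 0.0545, 0.0286]
ee_rot: [0.035, 0.999, 0.0, 0.0]
ft_force: [-5.2, -0.2, 6.7]
opening: 0.241
grip_force: 111.5
```

Emit:
drive_tool --pt "0.6 0 0 0 0" --pt "0.3 0 0 0 0" --pt "0 0 0 0 0" --pt "0 0 0 0 0" --pt "0 0 0 -0.05 0"

```text
t: 37.48
tool_pos: [0.6191, 0.0545, 0.0372]
ee_rot: [0.035, 0.999, -0.0, -0.001]
ft_force: [-0.0, 1.1, -0.1]
opening: 1.003
grip_force: 0.0
```

Emit:
drive_tool --pt "0 0 0 -0.2 0" --pt "0 0 0 -0.25 0" --pt "0 0 0 -0.25 0" --pt "0 0 0 0 0"

```text
t: 37.98
tool_pos: [0.6237, 0.0546, 0.1853]
ee_rot: [0.035, 0.999, 0.0, 0.006]
ft_force: [0.8, -0.2, 0.7]
opening: 1.001
grip_force: 0.0
```

Emit:
drive_tool --pt "0 0.25 0.1 0 0" --pt "0 0.25 0.1 0 0" --pt "0 0.25 0.15 0 0" --pt "0 0 0.15 0 0" --pt "0 0 0 0 0"

```text
t: 38.6
tool_pos: [0.4766, 0.1662, 0.1778]
ee_rot: [0.034, 0.999, 0.0, 0.0]
ft_force: [0.3, -0.2, -0.9]
opening: 0.997
grip_force: 0.0
```

```bash
python3 look.py 15
python3 - <<'E'
from circ import *
from fit import seg
disc("top",15,(.513,-.309),(.065,.09));disc("scene",15,(.513,-.309),(.065,.09))
for n in("top","scene"):
    im=cv2.imread(f"pics/{n}15.png");W=np.load(f"{n}15.npy")
    seg(n,im,W,"block",(.5,.8),(-.15,.1),(.03,.06),(100,120,40),(130,255,255))
    seg(n,im,W,"blade",(.5,.85),(0,.15),(-.01,.03),(0,0,100),(180,70,255))
    seg(n,im,W,"handle",(.5,.85),(0,.15),(.03,.08),(0,120,60),(30,255,255))
E
```

```text
t 38.6 pos [476.6 166.2 177.8] yaw 176.1 down [ 0.  0. -1.] F [ 0.3 -0.2 -0.9] open 0.997
[([0.52, -0.307, 0.077], 0.68)]
[([0.517, -0.315, 0.077], 0.89)]
[-0.03539631 -0.02619703 -0.0638547 ]
top median z 73.5 slope deg [-0.07 -0.04] minenc [ 512.1 -309.8] 63.9 mid [ 513.  -309.9] [124. 124.] 1114
scene median z 75.8 slope deg [-0.41  0.04] minenc [ 511.7 -307.5] 64.7 mid [ 512.4 -307. ] [127. 127.] 1327
top block (array([652.9, -50.2]), 129.1, 44.1, -4.4) z 42.0 19.4 525
top blade (array([716.6,  47.3]), 107.0, 57.3, -4.3) z 4.4 17.9 499
top handle (array([597.9,  55.1]), 90.2, 22.1, -4.5) z 57.7 25.8 196
scene block (array([653.4, -48.2]), 130.5, 45.7, -4.6) z 44.4 20.0 595
scene blade (array([706.9,  49.8]), 134.3, 65.2, -3.5) z 6.8 28.4 649
scene handle (array([599.1,  57.2]), 92.2, 22.7, -3.9) z 59.7 26.3 228
```

View pics/scene15.png

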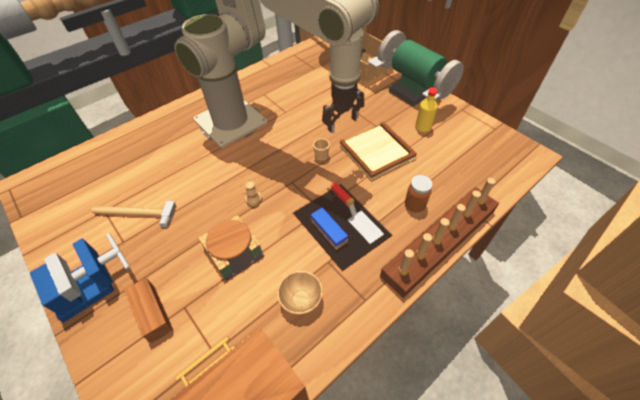

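The picture shows the disc flat on the rack (230,240). The block (328,227) and spatula (358,212) lie on the mat, the board is empty, and the bystanders are unmoved.

```bash
python3 -c "
from bench import close_job
print(close_job())"
```

```text
the job is handed in; nothing more can be done
None
```

The job is handed in: the disc lies flat and centred to within about 2 mm across both rack rails, the block and spatula lie flat on the mat, no bystander looked moved in the last picture, and the arm's clock read about 39 s of the 72 s allowed.

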